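Roll the sample canister up the feed gutter to the reader and close its keeper

TASK

With the fingertips, push the steel canister with blue ends up the sloped gutter, over the crest and fully home against the white reader head, then let go so that it stays there by itself. After that, swing the yellow keeper arm fully across the gutter behind it so that it cannot roll back. Only push: do not lift the canister off the gutter floor, and leave the other things on the bench alone.

Things in the scene. Friction and masses are not known exactly. Their poses are not given: they have to be found in the camera images.
- gutter: Aluminium gutter on a fixed grey base plate (300 x 112 mm), ending in a white reader head. Origin: centre of the base's underside; x points uphill to the reader, y across to the keeper's side. Floor: z 24 mm at x -130 rising at 8 degrees to a crest at x +55, z 50; then falling at 8 degrees to the reader's face at x +97. 72 mm wide inside; walls 4 mm thick, 12 mm above the slope, at most z 62
- ramp (a point): Point on the sloped floor's centre line (gutter x -37.5 mm, z 37 mm); its x axis points up the slope, z square to the sloped floor. The canister's centre is 22 mm above the floor on the slope
- canister: Smooth polished steel cylinder with blue end bands, 44 mm diameter, 66 mm long, 0.1 to 0.21 kg, lying across the gutter, free to roll. Origin at its centre, y along the cylinder's axis. Starts at the lower end against a lip 12 mm high (gutter x -131 to -127 mm), which it slightly overhangs: centre at gutter x -107 mm, z 49 mm. Let go on the slope, it rolls back there
- seat (a point): Where the canister's centre lies when fully home, touching the reader's face just beyond the crest (gutter x +75 mm, y 0, z 69 mm). The floor dips there by 2.6 mm, so the canister stays when let go. The reader head is 40 mm long, 84 mm wide, top at z 94 mm
- keeper (a joint): Angle (rad) of the yellow keeper arm about an upright hinge beside the gutter: 0 splayed outward 40 degrees, 0.70 parallel to the gutter pointing downhill, 2.27 (end stop) closed straight across, just downhill of the seated canister. The arm points 140 degrees + this angle, anticlockwise from the gutter's x axis. Starts at 0 to 0.45; stays where left; about 0.6 N at the post moves it
- keeper_pivot (a point): Centre of the keeper's hinge at mid-height of the arm (gutter x +45 mm, y +52 mm, z 68 mm). The arm is 74 mm long, 8 mm wide, from z 63 to 73 mm, and passes over the gutter's walls
- keeper_post (a point): Top centre of the black upright post near the keeper arm's outer end, 66 mm from the hinge axis; 12 mm diameter, from z 65 to 95 mm. Push it sideways to swing the arm
- spare_canister: another canister, same size, with red end bands, standing upright on the bench behind the gutter; not part of the job. Origin: centre of its underside
- beaker: glass beaker with blue contents, 72 x 75 x 88 mm, behind the gutter; leave alone. Origin: underside centre
- dish: petri dish, 61 mm diameter, 16 mm high, behind the gutter; leave alone. Origin: underside centre
- tips: blue box of pipette tips with clear lid, 73 x 118 x 74 mm, behind the gutter; leave alone. Origin: underside centre
Things that resemble listed ones, but are neither listed nor needed, are in the scene too. What is shaped like the canister but green is not meant.

How it is judged:
On the way, in this order (a step that is already met when the one before it is completed fails the run):
1. the canister is home against the reader and stays there untouched, the keeper still open (distance between canister and seat below 0.008 m and contact force between each of the arm, the fingers and canister below 0.1 N and value of joint keeper below 1.6 rad), for 0.3 s.
2. the keeper arm is swung across the gutter behind the canister (distance between canister and seat below 0.008 m and value of joint keeper above 2.12 rad), for 0.2 s.
At the end, for the whole second after the job is handed in: the blue-ended canister rests with its centre within 8 mm of the seat against the reader, and the keeper arm is closed across the gutter (above 2.12 rad of 2.27) (all of step 2 and linear speed of canister below 0.02 m/s); the robot touches nothing.
It fails at once if the canister is lifted more than 12 mm off the gutter's slope (z of canister in the frame of ramp above 0.034 m).
It fails at once if another loose thing on the bench is moved more than 30 mm (distance of any of spare_canister, beaker, dish, tips from where it was at the start of the episode above 0.03 m).
It also fails if it takes over 64 s, if anything falls off the work surface, if the arm or the gripper's body presses on something with over 40 N, if the wrist force passes 120 N, or if a joint passes its speed limit or range.

ROBOT

A 7-joint arm with a two-finger parallel gripper is mounted at the origin on a cart in front of the work surface, level with it; the furniture and walls round the work are solid. World frame = base frame: x ahead of the robot, y to its left, z up, the work surface at z = 0. Lengths are in m, angles in rad, forces in N, time in s.
With the tool pointing down it reaches from about 0.4 to 0.875 m from the base axis. Payload 19.3 kg.
Tool frame: the origin (TCP) lies on the mounting face of the last link; the fingertips stand 173 mm ahead of it and the grasp point (between the pads) lies 155 mm ahead of it (bot.grip_point_offset is the distance from the TCP to the grasp point, in m); z points along the fingers, y is the line along which they close (so a half turn about z gives the same grasp; the last joint's range is limited). The gripper opens to 85 mm and grips with 20 to 120 N. Pads are 22 mm wide; open, the fingers measure 114 mm over their backs; the gripper's body (76 mm by 85 mm) begins 54 mm behind the grasp point. The pads swing forward as they close: fully open they stand 13 mm farther back than shut.
Start: joints at [-1.321, 0.521, -0.036, 1.599, 0.021, 1.021, -0.113], TCP at [0.197, 0.593, 0.405] pointing down, gripper open.
Joint ranges: [-2.91, 2.91], [-0.3, 2.13], [-1.5, 1.42], [0.17, 2.43], [-1.26, 4.41], [0.16, 1.93], [-2.52, 2.52]. Speed limits (rad/s): [1.89, 1.89, 2.39, 2.39, 3.01, 3.01, 3.01].

INTERFACE

Orientations are given as [roll, pitch, yaw] about the fixed x, y, z axes, in that order (R = Rz(yaw) Ry(pitch) Rx(roll)).
In Python, from workcell import bot gives the robot as it stands.
- The arm moves only by the tool arm_command, never from a script. Its argument "deltas" is a list of rows, each a list of 3 entries, a list of its own where there are three numbers: the shift along the tool's x, y, z in cm, then the turn, a rotation vector about the tool's x, y, z in rad, then the finger opening in cm, from 0 to 8.54. In form: [[[tx, ty, tz], [rx, ry, rz], claw], ...]. A call has 1 to 20 rows; each row shifts and turns the commanded pose from where the row before left it, along the tool's axes as they then stand; what a row does not reach is not made up. A row lasts 1/10 s, in which the tool goes at most 50 mm and 8.59 degrees, less where a joint would pass 70% of its speed; a pose out of reach is approached as far as the arm can. A call with a gripper value outside its range is refused whole. The fingers move at their own pace and stop on an object; "newtons" is the grip in N (left out, the last holds). Time passes only in rows, so rows that do not move let the fingers close. It gives the time, the measured TCP pose, the force, the opening and the grip force at its end, in the units of the state.
- bot.observe(): the state, without advancing time (a new reading comes with each control period).
- bot.grab_frame(name): name is "scene" or "top" or "wrist"; returns a dict with "frame" (420x560x3 uint8, red, green, blue), "K" (3x3 intrinsics, pixels), "rvec" (rotation vector, rad) and "tvec" (3), from world to camera coordinates, as OpenCV has them; the wrist camera has in their place "T_tool_cam" (4x4, takes a point from camera to tool coordinates, whose origin is the TCP and whose axes are the flange's). Camera axes: x right, y down, z forward; pixel columns grow to the right and rows downward; lengths in m; the calibration is good to about 2 mm. A picture is of the moment at which its call begins: read the wrist's pose just before it. There is no depth.
- bot.job_done(): hands the job in; it is judged then, once.
Trained networks look in a picture, given as the dict that the camera call returned (one of the last four; its "shot" number tells which), for a name from the list of things; names that differ only in an ending like _2 or _b are one class to them, and where a whole thing is asked for, a point or a joint stands for the part that bears it (a point fixed in the world has none). Each returns a list of dicts, best first, with "p" (0 to 1); they miss things now and then, are a little off and sometimes report something else, mostly with a low value. They report only what shows in the picture. A call takes as long as a camera call. They do not tell look-alikes from the thing itself.
- bot.find_in(name, picture): "rect" ([left, top, width, height] in pixels, round what is visible of it).
- bot.mark_of(name, picture): "at" ([column, row] in pixels: a listed point, or the origin of a listed thing).
The state is a dict: "clock": time; "qpos": joint angles; "qd": joint speeds; "joint_efforts": joint torques, N m; "position": TCP position; "tool_rot": TCP orientation; "force": force on the tool from outside, world axes, zero at the start; "moment": the same for the moment, N m; "grip_width": finger opening in m; "finger_force": force on a finger pad.
Only numpy, scipy, OpenCV 4.12 (cv2) and the standard library are available. Lean on these libraries where they do the work, as an engineer would, in place of code of your own. Each camera call takes 0.05 s, during which the arm holds its last target. There are 200 camera calls.

## Working session

There is one attempt and no reset: what is moved stays moved. The work goes in short steps, Python scripts to look and compute and a tool call to move; the robot and the scene stay as the last step left them, time stands still between calls to the robot, and variables do not carry over. Pictures are saved under pics/ and viewed, at most 10 in all, crops included, and the job is handed in when it is done.

Besides the shell and the picture viewer there is one more tool, called after ">>>" by a JSON object that holds its "method" and its "body". arm_command: Moves the arm, as the interface text tells. Its arguments: {"type":"object","properties":{"deltas":{"type":"array","items":{"type":"array"}},"newtons":{"type":"number"}},"required":["deltas"]}

```bash
mkdir -p pics
cat > h.py <<'E'
import numpy as np, cv2
from workcell import bot
def save(n,im): cv2.imwrite('pics/'+n+'.png',cv2.cvtColor(im,cv2.COLOR_RGB2BGR))
def ray(pic,px):
    R,_=cv2.Rodrigues(np.array(pic['rvec'],float)); t=np.array(pic['tvec'],float).ravel()
    d=R.T@np.linalg.inv(pic['K'])@np.array([px[0],px[1],1.]); return -R.T@t,d
def atz(pic,px,z):
    o,d=ray(pic,px); return o+d*(z-o[2])/d[2]
def proj(pic,P):
    p,_=cv2.projectPoints(np.array(P,float).reshape(-1,3),np.array(pic['rvec'],float),np.array(pic['tvec'],float),np.array(pic['K'],float),None); return p.reshape(-1,2)
E
python3 - <<'E'
from h import *
o=bot.observe(); print(o)
a=bot.grab_frame('top'); b=bot.grab_frame('scene')
save('two',np.hstack([a['frame'],b['frame']])[:, :]) 
im=np.hstack([a['frame'],b['frame']]); save('top',a['frame']); save('scene',b['frame'])
for nm,pic in (('top',a),('scene',b)):
    print(nm,'cam at',ray(pic,(280,210))[0])
    for n in ['gutter','ramp','canister','seat','keeper_pivot','keeper_post','spare_canister','beaker','dish','tips']:
        print(n,[(np.round(r['at']),round(r['p'],2)) for r in bot.mark_of(n,pic)[:3]])
E
```

```text
{'clock': 0.0, 'qpos': array([-1.32115666,  0.52205512, -0.03633249,  1.59999277,  0.02115835,
        1.02107307, -0.11280139]), 'qd': array([-0.00087701,  0.0004856 , -0.00112945, -0.00036373,  0.00150464,
       -0.0003326 , -0.00155509]), 'joint_efforts': array([ 5.74578426e-04, -9.27108836e+01,  1.97993517e+00, -3.69928551e+01,
        1.77953881e-02,  8.22471105e-03,  2.51480671e-06]), 'position': array([0.19648127, 0.59317557, 0.40410538]), 'tool_rot': array([-3.14044798e+00,  4.25184467e-05,  2.82172401e+00]), 'force': array([-0.13219906, -0.41522404, -0.29916816]), 'moment': array([ 0.01932991, -0.04007008, -0.01274895]), 'finger_force': 0.0, 'grip_width': 0.08546208960535637}
top cam at [ 0.52226343 -0.08617632  1.07807344]
gutter []
ramp [(array([300., 236.]), 0.86)]
canister [(array([172., 298.]), 0.8), (array([395., 290.]), 0.79), (array([333., 221.]), 0.64)]
seat [(array([254., 253.]), 0.92)]
keeper_pivot [(array([272., 271.]), 0.81)]
keeper_post [(array([309., 281.]), 0.48)]
spare_canister [(array([289., 144.]), 0.65)]
beaker [(array([240., 135.]), 0.6)]
dish [(array([191., 142.]), 0.79), (array([290., 145.]), 0.75), (array([345., 146.]), 0.62)]
tips [(array([290., 142.]), 0.28)]
scene cam at [0.2712722  0.61769309 0.82417087]
gutter [(array([310., 244.]), 0.84)]
ramp [(array([311., 218.]), 0.77)]
canister [(array([312., 337.]), 0.7), (array([314., 192.]), 0.68), (array([382., 188.]), 0.63)]
seat [(array([309., 244.]), 0.66)]
keeper_pivot [(array([334., 237.]), 0.75)]
keeper_post [(array([354., 211.]), 0.5)]
spare_canister [(array([235., 208.]), 0.62)]
beaker [(array([207., 231.]), 0.95)]
dish [(array([178., 261.]), 0.79), (array([236., 207.]), 0.73)]
tips [(array([257., 177.]), 0.69)]
```

View pics/top.png

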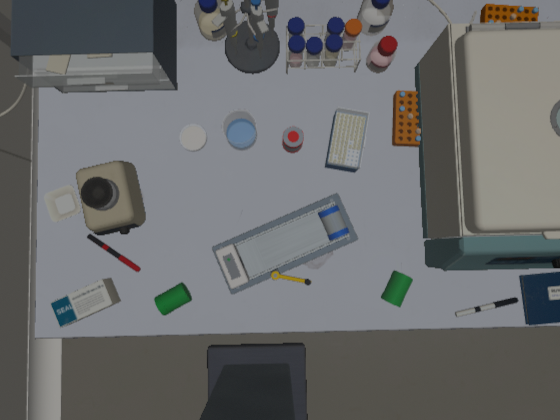

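View pics/scene.png

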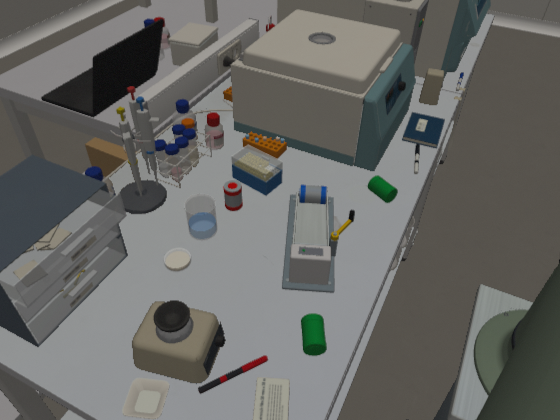

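The look-alikes in the top view are a green cylinder at (172,298), another green one at (397,288), and the blue-ended canister at (333,221), which lies in the gutter's lower end. I choose the blue-ended one. The red spare is at (292,139). Next I fit the gutter pose.

```bash
cat > fit.py <<'E'
from h import *
from scipy.optimize import least_squares
a=bot.grab_frame('top'); b=bot.grab_frame('scene')
L={'ramp':(-.0375,0,.037),'canister':(-.107,0,.049),'seat':(.075,0,.069),'keeper_pivot':(.045,.052,.068)}
def G(p,X):
    c,s=np.cos(p[2]),np.sin(p[2]); X=np.asarray(X,float).reshape(-1,3)
    return np.c_[p[0]+c*X[:,0]-s*X[:,1],p[1]+s*X[:,0]+c*X[:,1],X[:,2]]
obs=[]
for pic,cpx in ((a,(333,221)),(b,(314,192))):
    for n,X in L.items():
        r=bot.mark_of(n,pic)
        if n=='canister': r=sorted(r,key=lambda q:np.hypot(*(np.array(q['at'])-cpx)))
        obs.append((pic,n,X,np.array(r[0]['at'])))
f=lambda p:np.concatenate([(proj(c,G(p,X))[0]-u) for c,n,X,u in obs])
P0=[.5,-.1,np.pi/2+.35]
s=least_squares(f,P0,loss='soft_l1'); p=s.x
print('pose',p,'yawdeg',np.degrees(p[2]))
for (c,n,X,u),e in zip(obs,f(p).reshape(-1,2)): print(n,u.round(1),e.round(1))
posts=[(pic,np.array(bot.mark_of('keeper_post',pic)[0]['at'])) for pic in (a,b)]
kp=lambda k:(.045+.066*np.cos(np.radians(140)+k),.052+.066*np.sin(np.radians(140)+k),.095)
g=least_squares(lambda k:np.concatenate([proj(c,G(p,kp(k[0])))[0]-u for c,u in posts]),[.2])
print('keeper',g.x,g.fun, G(p,kp(g.x[0])))
np.save('pose.npy',p)
for n in L: print(n,G(p,L[n]).round(4))
im=a['frame'].copy(); 
Q=[(-.15,-.056,0),(.15,-.056,0),(.15,.056,0),(-.15,.056,0)]
cv2.polylines(im,[proj(a,G(p,Q)).astype(int)],True,(255,0,0),1)
for n in L: cv2.circle(im,tuple(proj(a,G(p,L[n]))[0].astype(int)),2,(255,0,255),-1)
cv2.circle(im,tuple(proj(a,G(p,kp(g.x[0])))[0].astype(int)),2,(255,0,255),-1)
save('fit',cv2.resize(im[180:310,190:370],None,fx=4,fy=4,interpolation=cv2.INTER_CUBIC))
E
python3 fit.py
```

```text
pose [ 0.5349451  -0.10682049  1.92590533] yawdeg 110.34624717006822
ramp [297.3 238.6] [ 5.2 -3.7]
canister [333.4 222.5] [ 0.2 -0.2]
seat [253.8 257.6] [-1.5 -2.6]
keeper_pivot [273.7 272.9] [1.7 0.4]
ramp [310.5 213.3] [1.4 3.3]
canister [314.3 193.1] [-0.5  0.5]
seat [310.3 241.8] [-0.4  0.4]
keeper_pivot [310.1 216.4] [24.2 18.3]
keeper [0.06907789] [ 0.2425117   0.03300201 -1.33369136  2.36410916] [[ 0.45268822 -0.14624706  0.095     ]]
ramp [[ 0.548 -0.142  0.037]]
canister [[ 0.5721 -0.2071  0.049 ]]
seat [[ 0.5089 -0.0365  0.069 ]]
keeper_pivot [[ 0.4705 -0.0827  0.068 ]]
```

View pics/fit.png

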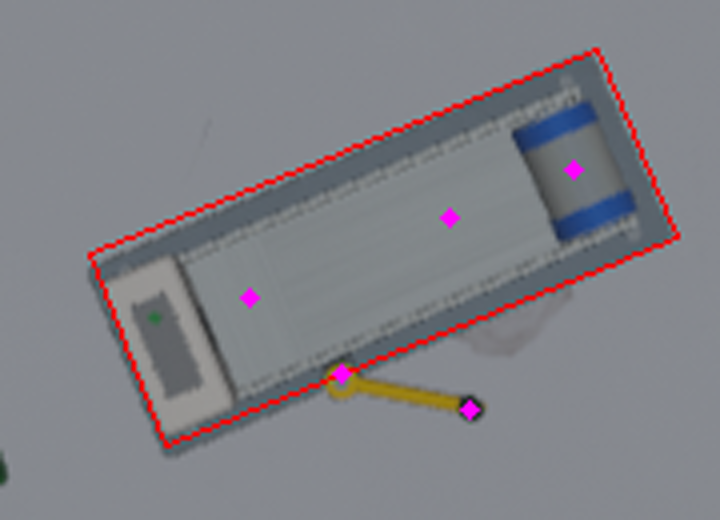

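The overlay shows the fit is within about 1 cm. The gutter, the canister at crop (573,170) and the post at crop (470,408) all agree, and the yaw may need roughly +1° more. I'm moving over the low end.

>>> {"method": "arm_command", "body": {"deltas": [[[-3.7,-2.2,0],[0,0,0],3],[[-3.7,-2.2,0],[0,0,0],3],[[-3.7,-2.2,0],[0,0,0],3],[[-3.7,-2.2,0],[0,0,0],3],[[-3.7,-2.2,0],[0,0,0],3],[[-3.7,-2.2,0],[0,0,0],3],[[-3.7,-2.2,0],[0,0,0],3],[[-3.7,-2.2,0],[0,0,0],3],[[-3.7,-2.2,0],[0,0,0],3],[[0,0,0],[0,0,0.1],3],[[0,0,0],[0,0,0.1],3]]}}

```text
clock: 2.8
position: [0.4513, 0.2993, 0.4048]
tool_rot: [3.141, 0.0, 2.615]
force: [0.2, 0.7, 0.2]
grip_width: 0.0301
finger_force: 0.0
```

>>> {"method": "arm_command", "body": {"deltas": [[[0,0,0],[0,0,0.097],3],[[0,0,0],[0,0,0.097],3],[[0,0,0],[0,0,0.097],3],[[0,0,0],[0,0,0.097],3],[[0,0,0],[0,0,0.097],3],[[0,0,0],[0,0,0.097],3],[[0,0,0],[0,0,0.096],3],[[-4.4,-0.55,0],[0,0,0],3],[[-4.4,-0.55,0],[0,0,0],3],[[-4.4,-0.55,0],[0,0,0],3],[[-4.4,-0.55,0],[0,0,0],3],[[-4.4,-0.55,0],[0,0,0],3],[[-4.4,-0.55,0],[0,0,0],3],[[-4.4,-0.55,0],[0,0,0],3],[[-4.4,-0.55,0],[0,0,0],3],[[-4.4,-0.55,0],[0,0,0],3],[[-4.4,-0.55,0],[0,0,0],3],[[-4.4,-0.55,0],[0,0,0],3],[[-4.4,-0.55,0],[0,0,0],3]]}}

```text
clock: 4.7
position: [0.5815, -0.2169, 0.4048]
tool_rot: [3.141, 0.0, 1.944]
force: [0.2, -0.3, 0.7]
grip_width: 0.0301
finger_force: 0.0
```

Run:
```python
from h import *
from scipy.spatial.transform import Rotation as Ro
o=bot.observe(); w=bot.grab_frame('wrist'); print(o['clock'],o['position'],o['tool_rot'],o['qpos'])
T=np.eye(4);T[:3,:3]=Ro.from_euler('xyz',o['tool_rot']).as_matrix();T[:3,3]=o['position']
C=np.linalg.inv(T@w['T_tool_cam']); w['rvec']=cv2.Rodrigues(C[:3,:3])[0]; w['tvec']=C[:3,3]
import pickle; pickle.dump(w,open('w1.pkl','wb'))
p=np.load('pose.npy')
im=w['frame'].copy()
for yaw,col in ((p[2],(255,0,0)),(p[2]+.0175,(0,255,0))):
    c,s=np.cos(yaw),np.sin(yaw)
    Q=np.array([(-.15,-.056,0),(.15,-.056,0),(.15,.056,0),(-.15,.056,0)])
    W=np.c_[p[0]+c*Q[:,0]-s*Q[:,1],p[1]+s*Q[:,0]+c*Q[:,1],Q[:,2]]
    print(proj(w,W).round())
    cv2.polylines(im,[proj(w,W).astype(int)],True,col,1)
for n in ['gutter','canister','seat','ramp','keeper_pivot','keeper_post']: print(n,[(np.round(r['at']),round(r['p'],2)) for r in bot.mark_of(n,w)[:3]])
save('w1',im)
```

```text
4.7 [ 0.58149587 -0.21690955  0.40480466] [3.14127224e+00 1.54382705e-05 1.94396268e+00] [ 0.02445909  0.53895283  0.35461668  1.62668856 -0.21176037  1.01373755
  0.81844371]
[[ 325.  193.]
 [ 345. -141.]
 [ 214. -144.]
 [ 227.  191.]]
[[ 327.  192.]
 [ 342. -143.]
 [ 211. -143.]
 [ 229.  192.]]
gutter []
canister [(array([279., 162.]), 0.96), (array([115., 223.]), 0.61)]
seat []
ramp [(array([279.,  83.]), 0.9)]
keeper_pivot []
keeper_post [(array([159.,  48.]), 0.71), (array([404., 235.]), 0.62)]
```

View pics/w1.png

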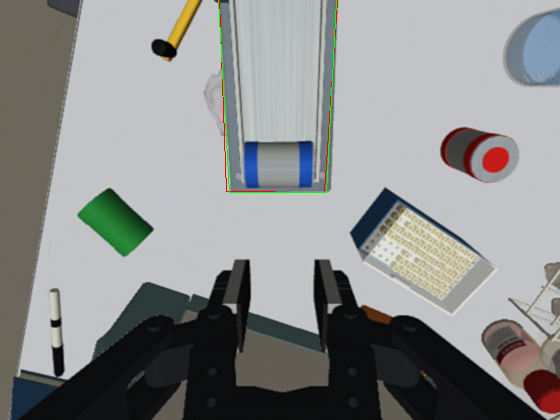

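The wrist view confirms the blue-ended canister at (279,164) between the gutter walls, and the red and green outlines match the low end. Before descending I'm checking clearance to the beige instrument behind it, (190,297) here and (430,262) in the top view, and working out the offsets.

Run:
```python
from h import *
import pickle
w=pickle.load(open('w1.pkl','rb'))
t=np.array([.5815,-.2169]);ps=1.944
X=np.array([np.cos(ps),np.sin(ps)]);Y=np.array([np.sin(ps),-np.cos(ps)])
def show(n,P): d=P[:2]-t; print(n,P.round(4),'toolxy cm',round(100*d@X,2),round(100*d@Y,2))
show('can',atz(w,(279,163),.049)); show('can bands(254..304)',atz(w,(279,164),.06))
for z in (0,.1,.2,.25):
    show('instr w %.2f'%z,atz(w,(192,296),z))
a=bot.grab_frame('top')
for z in (0,.1,.2,.25): show('instr top %.2f'%z,atz(a,(422,232),z))
for px in ((430,262),(420,180)): show('z0',atz(a,px,0))
save('top2',cv2.resize(a['frame'][100:330,240:520],None,fx=2.5,fy=2.5,interpolation=cv2.INTER_CUBIC))
```

```text
can [ 0.5749 -0.2045  0.049 ] toolxy cm 1.39 -0.17
can bands(254..304) [ 0.5744 -0.2032  0.06  ] toolxy cm 1.53 -0.16
instr w 0.00 [ 0.5371 -0.416   0.    ] toolxy cm -16.93 -11.39
instr w 0.10 [ 0.541  -0.3419  0.1   ] toolxy cm -10.17 -8.33
instr w 0.20 [ 0.5449 -0.2678  0.2   ] toolxy cm -3.41 -5.26
instr w 0.25 [ 0.5469 -0.2307  0.25  ] toolxy cm -0.03 -3.73
instr top 0.00 [ 0.5483 -0.4052  0.    ] toolxy cm -16.32 -9.95
instr top 0.10 [ 0.5459 -0.3756  0.1   ] toolxy cm -13.48 -9.1
instr top 0.20 [ 0.5435 -0.346   0.2   ] toolxy cm -10.63 -8.24
instr top 0.25 [ 0.5423 -0.3312  0.25  ] toolxy cm -9.21 -7.82
z0 [ 0.4828 -0.4192  0.    ] toolxy cm -15.23 -16.57
z0 [ 0.663  -0.4066  0.    ] toolxy cm -20.64 0.67
```

View pics/top2.png

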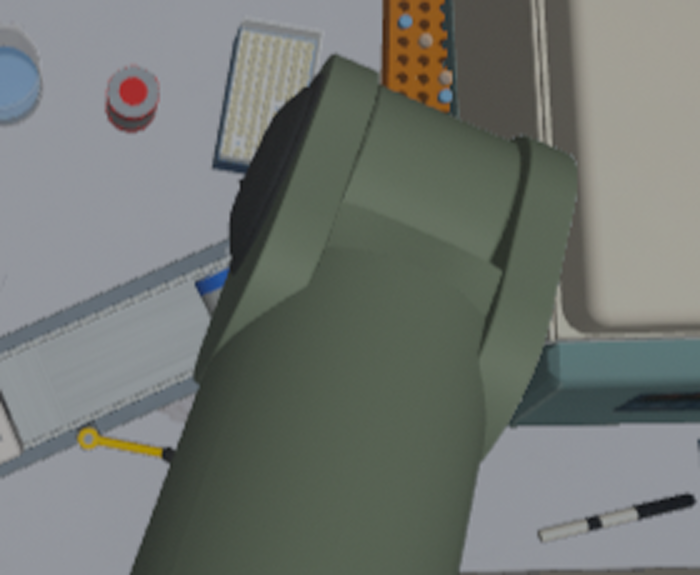

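The instrument's face is at about y = -0.41, 15 cm from the tool axis, so there is room. The canister is 1.4 cm ahead of the tool and 0.2 cm to its left. I'm descending behind it.

>>> {"method": "arm_command", "body": {"deltas": [[[-1.6,-0.1,0],[0,0,0],3],[[-1.6,-0.1,0],[0,0,0],3],[[0,0,3.5],[0,0,0],3],[[0,0,3.5],[0,0,0],3],[[0,0,3.5],[0,0,0],3],[[0,0,3.5],[0,0,0],3],[[0,0,2.5],[0,0,0],3],[[0,0,1.8],[0,0,0],3],[[0,0,0],[0,0,0],3]]}}

```text
clock: 6.0
position: [0.5905, -0.2461, 0.2192]
tool_rot: [-3.139, -0.002, 1.943]
force: [-0.3, -0.4, 1.0]
grip_width: 0.0302
finger_force: 0.0
```

```bash
cat > wr.py <<'E'
from h import *
from scipy.spatial.transform import Rotation as Ro
def wrist():
    o=bot.observe(); w=bot.grab_frame('wrist')
    T=np.eye(4);T[:3,:3]=Ro.from_euler('xyz',o['tool_rot']).as_matrix();T[:3,3]=o['position']
    C=np.linalg.inv(T@w['T_tool_cam']); w['rvec']=cv2.Rodrigues(C[:3,:3])[0]; w['tvec']=C[:3,3]
    return o,w
E
python3 - <<'E'
from wr import *
o,w=wrist(); print(o['clock'],o['position'],o['tool_rot'],o['force'])
s=bot.grab_frame('scene')
x=cv2.resize(s['frame'][130:300,240:420],(420,400)); y=cv2.resize(w['frame'],(380,285)); 
im=np.zeros((400,800,3),np.uint8); im[:,:420]=x; im[:285,420:]=y; save('d1',im)
for n in ['canister','ramp','seat','keeper_pivot','keeper_post']: print(n,[(np.round(r['at'],1),round(r['p'],2)) for r in bot.mark_of(n,w)[:2]])
E
```

```text
6.0 [ 0.59054141 -0.24614496  0.21924448] [-3.13863540e+00 -2.08594553e-03  1.94336960e+00] [-0.30747531 -0.37232067  1.04692366]
canister [(array([280.4, 186.2]), 0.6)]
ramp [(array([282.2,   5.3]), 0.7)]
seat []
keeper_pivot []
keeper_post []
```

View pics/d1.png

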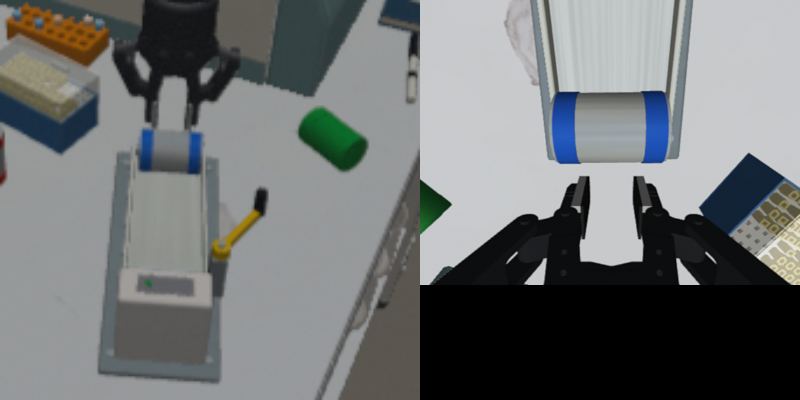

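Laterally aligned: the canister is at wrist px (280,186) with the fingers straddling it symmetrically. I start the push.

>>> {"method": "arm_command", "body": {"deltas": [[[0,0,0.4],[0,0,0],3],[[0.4,0,0],[0,0,0],3],[[0.4,0,0],[0,0,0],3],[[0.4,0,-0.05],[0,0,0],3],[[0.4,0,-0.05],[0,0,0],3],[[0.5,0,-0.07],[0,0,0],3],[[0.5,0,-0.07],[0,0,0],3],[[0.5,0,-0.07],[0,0,0],3],[[0.5,0,-0.07],[0,0,0],3],[[0.5,0,-0.07],[0,0,0],3]]}}

```text
clock: 7.35
position: [0.576, -0.207, 0.2223]
tool_rot: [3.142, 0.0, 1.944]
force: [0.2, -1.0, 0.3]
grip_width: 0.0299
finger_force: 0.3
```

```bash
cat > st.py <<'E'
from wr import *
o,w=wrist(); print(o['clock'],o['position'],o['tool_rot'],o['force'])
t=o['position'][:2];ps=o['tool_rot'][2]
X=np.array([np.cos(ps),np.sin(ps)]);Y=np.array([np.sin(ps),-np.cos(ps)])
import sys
for n,z in (('canister',float(sys.argv[1])),('ramp',.037),('seat',.069),('keeper_pivot',.068),('keeper_post',.095)):
    for r in bot.mark_of(n,w)[:2]:
        P=atz(w,r['at'],z); d=P[:2]-t; print(n,np.round(r['at'],1),round(r['p'],2),P.round(4),'tool cm',(100*d@X).round(2),(100*d@Y).round(2))
if len(sys.argv)>2: save(sys.argv[2],w['frame'])
E
python3 st.py .052 p1
```

```text
7.35 [ 0.57599787 -0.20704768  0.22228063] [3.14155064e+00 8.91661350e-06 1.94376326e+00] [ 0.15523376 -1.04928078  0.27004266]
canister [274.8 211.2] 0.68 [ 0.5622 -0.1777  0.052 ] tool cm 3.24 -0.22
ramp [279.8 109.3] 0.66 [ 0.5489 -0.1378  0.037 ] tool cm 7.44 0.0
```

View pics/p1.png

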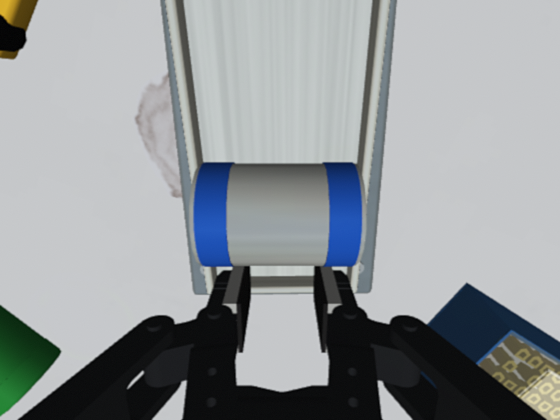

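The fingers are in contact (force about 1 N), the canister sits square at (278,214), and it has left the lip. I continue up the slope.

>>> {"method": "arm_command", "body": {"deltas": [[[0.5,0,-0.07],[0,0,0],3],[[0.7,0,-0.1],[0,0,0],3],[[0.7,0,-0.1],[0,0,0],3],[[0.7,0,-0.1],[0,0,0],3],[[0.7,0,-0.1],[0,0,0],3],[[0.7,0,-0.1],[0,0,0],3],[[0.7,0,-0.1],[0,0,0],3],[[0.7,0,-0.1],[0,0,0],3],[[0.7,0,-0.1],[0,0,0],3],[[0.7,0,-0.1],[0,0,0],3],[[0.7,0,-0.1],[0,0,0],3],[[0.7,0,-0.1],[0,0,0],3],[[0.7,0,-0.1],[0,0,0],3],[[0.7,0,-0.1],[0,0,0],3],[[0.7,0,-0.1],[0,0,0],3],[[0.5,0,-0.07],[0,0,0],3],[[0.3,0,-0.04],[0,0,0],3]]}}

```text
clock: 9.35
position: [0.5356, -0.1035, 0.2381]
tool_rot: [3.142, -0.0, 1.944]
force: [0.5, -1.3, 0.0]
grip_width: 0.0296
finger_force: 0.3
```

```bash
python3 st.py .070 p2
```

```text
9.35 [ 0.53556149 -0.10354096  0.23808284] [ 3.14156826e+00 -9.56545446e-05  1.94411417e+00] [ 0.50132465 -1.28058614  0.02686312]
canister [276.8 212.1] 0.75 [ 0.5224 -0.0735  0.07  ] tool cm 3.28 -0.13
ramp [281.1 305.8] 0.7 [ 0.5499 -0.1391  0.037 ] tool cm -3.83 0.04
ramp [271.  109.9] 0.42 [ 0.5049 -0.037   0.037 ] tool cm 7.31 -0.43
seat [276.5 108.5] 0.91 [ 0.5069 -0.0335  0.069 ] tool cm 7.57 -0.12
keeper_pivot [154.7 182. ] 0.94 [ 0.4697 -0.0803  0.068 ] tool cm 4.57 -5.29
keeper_post [ 56.2 335. ] 0.71 [ 0.4557 -0.1462  0.095 ] tool cm -1.06 -8.99
```

View pics/p2.png

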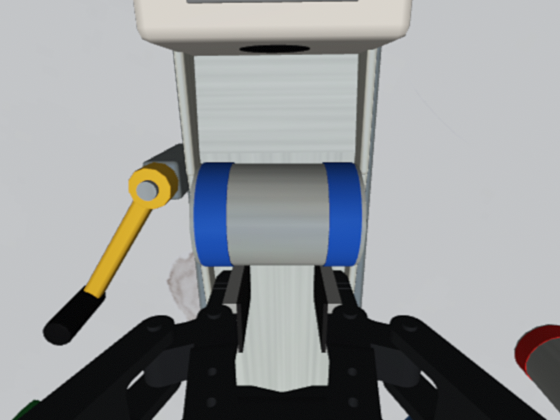

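At the measured pose the tool is at gutter x ≈ 0 with its yaw aligned, and the canister is at +33 with the reader ahead at row 50. I push about 42 mm more, slowly.

>>> {"method": "arm_command", "body": {"deltas": [[[0.3,0,-0.04],[0,0,0],3],[[0.3,0,-0.04],[0,0,0],3],[[0.3,0,-0.04],[0,0,0],3],[[0.3,0,0],[0,0,0],3],[[0.3,0,0],[0,0,0],3],[[0.3,0,0],[0,0,0],3],[[0.3,0,0],[0,0,0],3],[[0.3,0,0],[0,0,0],3],[[0.2,0,0],[0,0,0],3],[[0.2,0,0],[0,0,0],3],[[0.2,0,0],[0,0,0],3],[[0.2,0,0],[0,0,0],3],[[0.3,0,0],[0,0,0],3],[[0.3,0,0],[0,0,0],3],[[0.3,0,0],[0,0,0],3],[[0.2,0,0],[0,0,0],3],[[0,0,0],[0,0,0],3],[[0,0,0],[0,0,0],3]]}}

```text
clock: 11.45
position: [0.5201, -0.064, 0.2392]
tool_rot: [3.142, 0.0, 1.944]
force: [-0.1, 0.3, -0.2]
grip_width: 0.0298
finger_force: 0.0
```

```bash
python3 st.py .069 p3
```

```text
11.45 [ 0.52005735 -0.06401986  0.23923378] [3.14154106e+00 5.24822299e-05 1.94385593e+00] [-0.13253407  0.31697269 -0.23202716]
canister [278.7 211.9] 0.93 [ 0.5079 -0.0343  0.069 ] tool cm 3.21 -0.05
ramp [281.8 361.3] 0.68 [ 0.5502 -0.1388  0.037 ] tool cm -8.07 0.08
keeper_pivot [164.4 270.3] 0.68 [ 0.4688 -0.0812  0.068 ] tool cm 0.27 -5.4
```

View pics/p3.png

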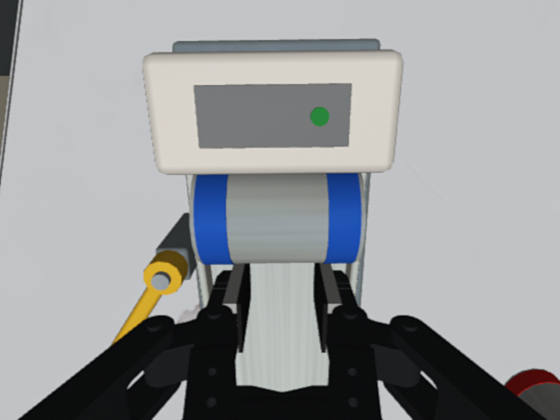

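The canister at (279,212) is touching the reader face with zero contact force. I back off, lift, and go to the keeper's outer side with the fingers closed.

>>> {"method": "arm_command", "body": {"deltas": [[[-0.5,0,0],[0,0,0],3],[[-1,0,0],[0,0,0],3],[[-1.5,0,0],[0,0,0],3],[[-1,0,0],[0,0,0],3],[[0,0,0],[0,0,0],3],[[0,0,0],[0,0,0],3],[[0,0,-3],[0,0,0],0],[[0,0,-3],[0,0,0],0],[[0,0,-2.4],[0,0,0],0],[[-0.4,-3,0],[0,0,0],0],[[-0.4,-3,0],[0,0,0],0],[[-0.4,-3,0],[0,0,0],0],[[-0.2,-3.3,0],[0,0,0],0],[[0,0,0],[0,0,0],0]]}}

```text
clock: 13.15
position: [0.422, -0.1603, 0.3233]
tool_rot: [-3.14, -0.001, 1.941]
force: [0.1, 0.2, -0.8]
grip_width: 0.0001
finger_force: 0.0
```

```bash
python3 st.py .069 p4
python3 - <<'E'
from h import *
o=bot.observe(); d=o['position'][:2]-np.array([.5356,-.1035]); c,s=np.cos(1.944),np.sin(1.944)
print('gutter xy mm',1e3*(c*d[0]+s*d[1]),1e3*(-s*d[0]+c*d[1]))
E
```

```text
13.15 [ 0.4219728  -0.160294    0.32332196] [-3.14029010e+00 -1.03530410e-03  1.94092501e+00] [ 0.13231273  0.19654247 -0.79329374]
canister [485.7  82.3] 0.81 [ 0.5085 -0.034   0.069 ] tool cm 8.64 12.64
ramp [435.  227.4] 0.71 [ 0.547  -0.1375  0.037 ] tool cm -2.4 12.48
keeper_pivot [393.  129.6] 0.78 [ 0.4688 -0.0803  0.068 ] tool cm 5.77 7.26
keeper_post [340.1 229.2] 0.86 [ 0.457  -0.1475  0.095 ] tool cm -0.07 3.72
gutter xy mm -11.304303486915677 122.38654834121415
```

View pics/p4.png

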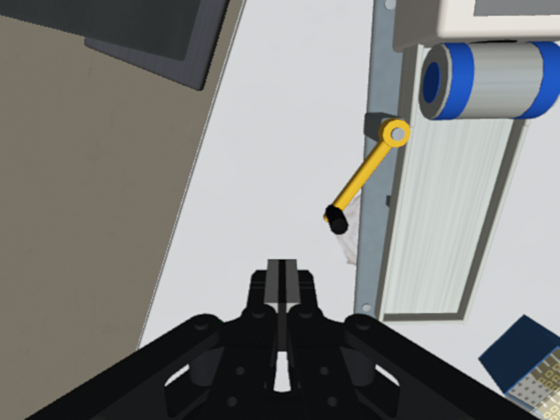

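The canister is staying home on its own at (486,82). The post, at (338,222), is 3.7 cm to the tool's +y side. I descend and start the swing.

>>> {"method": "arm_command", "body": {"deltas": [[[0,0,2.5],[0,0,0],0],[[0,0,2.5],[0,0,0],0],[[0,0,1.5],[0,0,0],0],[[0,0.7,0],[0,0,0],0],[[0,0.7,0],[0,0,0],0],[[0,0.7,0],[0,0,0],0],[[0,0.7,0],[0,0,0],0],[[0,0.7,0],[0,0,0],0],[[0,0.7,0],[0,0,0],0],[[0,0.7,0],[0,0,0],0],[[0,0.7,0],[0,0,0],0],[[0,0.7,0],[0,0,0],0],[[0,0.7,0],[0,0,0],0],[[0,0.7,0],[0,0,0],0],[[0,0.7,0],[0,0,0],0],[[0,0.5,0],[0,0,0],0],[[0,0,0],[0,0,0],0]]}}

```text
clock: 15.15
position: [0.5086, -0.1264, 0.2581]
tool_rot: [3.141, 0.0, 1.944]
force: [-0.2, -0.6, -0.4]
grip_width: 0.0002
finger_force: 0.0
```

```bash
python3 st.py .069
python3 - <<'E'
from h import *
o=bot.observe(); d=o['position'][:2]-np.array([.5356,-.1035]); c,s=np.cos(1.944),np.sin(1.944)
print('gutter xy mm',1e3*(c*d[0]+s*d[1]),1e3*(-s*d[0]+c*d[1]))
E
```

```text
15.15 [ 0.50861562 -0.12638723  0.25814121] [3.14133049e+00 1.73873939e-04 1.94440620e+00] [-0.20382721 -0.56082833 -0.38566326]
canister [354.9  79.6] 0.72 [ 0.5076 -0.0338  0.069 ] tool cm 8.66 3.28
ramp [336.6 269. ] 0.62 [ 0.551 -0.137  0.037] tool cm -2.53 3.56
ramp [323.7 279.6] 0.47 [ 0.5465 -0.147   0.037 ] tool cm -3.3 2.77
keeper_post [327.2 282. ] 0.8 [ 0.5278 -0.1174  0.095 ] tool cm 0.13 2.11
gutter xy mm -11.671926152591087 34.28843891836327
```

The post is at gutter (-10, 13), as predicted. I go round to its downhill side and push it uphill.

>>> {"method": "arm_command", "body": {"deltas": [[[0,-0.5,0],[0,0,0],0],[[-1.5,0,0],[0,0,0],0],[[-1.5,0,0],[0,0,0],0],[[0,2,0],[0,0,0],0],[[0,2,0],[0,0,0],0],[[0.6,0,0],[0,0,0],0],[[0.6,0,0],[0,0,0],0],[[0.6,0,0],[0,0,0],0],[[0.6,0,0],[0,0,0],0],[[0.6,0,0],[0,0,0],0],[[0.6,0,0],[0,0,0],0],[[0.6,0,0],[0,0,0],0],[[0.6,0,0],[0,0,0],0],[[0.6,0,0],[0,0,0],0],[[0.5,0,0],[0,0,0],0],[[0.4,0,0],[0,0,0],0],[[0,0,0],[0,0,0],0]]}}

```text
clock: 17.15
position: [0.528, -0.0827, 0.2581]
tool_rot: [-3.141, -0.001, 1.944]
force: [-0.2, -0.1, -0.3]
grip_width: 0.0
finger_force: 0.0
```

```bash
python3 st.py .069 p5
python3 - <<'E'
from h import *
o=bot.observe(); d=o['position'][:2]-np.array([.5356,-.1035]); c,s=np.cos(1.944),np.sin(1.944)
print('gutter xy mm',1e3*(c*d[0]+s*d[1]),1e3*(-s*d[0]+c*d[1]))
E
```

```text
17.15 [ 0.52803394 -0.08269343  0.25814333] [-3.14089294e+00 -6.92129287e-04  1.94429448e+00] [-0.16253333 -0.05709745 -0.32888163]
seat [515.9 351.8] 0.63 [ 0.677  -0.0899  0.069 ] tool cm -6.11 13.61
keeper_pivot [175.3 215.7] 0.73 [ 0.4707 -0.0806  0.068 ] tool cm 2.29 -5.26
gutter xy mm 21.255606164251198 -0.6932684523251135
```

>>> {"method": "arm_command", "body": {"deltas": [[[0.3,0,0],[0,0,0],0],[[0.2,0,0],[0,0,0],0],[[0,0,0],[0,0,0],0],[[0,0,0],[0,0,0],0]]}}

```text
clock: 17.85
position: [0.5268, -0.0785, 0.2582]
tool_rot: [3.142, 0.0, 1.944]
force: [0.2, 0.3, -0.4]
grip_width: 0.0002
finger_force: 0.0
```

>>> {"method": "arm_command", "body": {"deltas": [[[-1,0,0],[0,0,0],0],[[-2,0,0],[0,0,0],0],[[-1,0,-2],[0,0,0],0],[[-1,0,-3],[0,0,0],0],[[-1,0,-3],[0,0,0],0],[[0,0,-3],[0,0,0],0],[[0,0,0],[0,0,0],0],[[0,0,0],[0,0,0],0]]}}

```text
clock: 18.65
position: [0.5487, -0.135, 0.3685]
tool_rot: [3.141, 0.0, 1.943]
force: [0.1, 0.1, -0.6]
grip_width: 0.0002
finger_force: 0.0
```

```bash
python3 st.py .069 p6
```

```text
18.65 [ 0.54870441 -0.1349741   0.36847677] [3.14072632e+00 4.63228510e-04 1.94347518e+00] [ 0.11584741  0.14358028 -0.6294527 ]
canister [276.   46.6] 0.73 [ 0.5056 -0.0329  0.069 ] tool cm 11.07 -0.29
canister [113.5 311.4] 0.64 [ 0.4449 -0.2989  0.069 ] tool cm -11.49 -15.63
ramp [279.8 185.4] 0.84 [ 0.5488 -0.1369  0.037 ] tool cm -0.18 -0.06
ramp [258.9 176.5] 0.25 [ 0.5281 -0.136   0.037 ] tool cm 0.66 -1.96
keeper_pivot [204.5  92.4] 0.98 [ 0.4668 -0.0816  0.068 ] tool cm 7.95 -5.68
keeper_post [259.4 175.8] 0.95 [ 0.5265 -0.1201  0.095 ] tool cm 2.2 -1.53
```

View pics/p6.png

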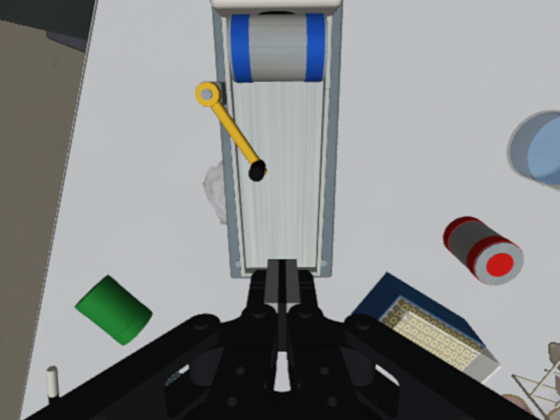

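The keeper's post, at (258,170), is still at gutter (-12, 15). My finger slipped past its inner side because it was centred too far over. The canister is unmoved and still home. I repeat, centred on the post and lower, following its arc.

>>> {"method": "arm_command", "body": {"deltas": [[[-0.6,-1.7,0],[0,0,0],0],[[0,0,4],[0,0,0],0],[[0,0,4],[0,0,0],0],[[0,0,3.8],[0,0,0],0],[[0.6,0,0],[0,0,0],0],[[0.7,0,0],[0,0,0],0],[[0.4,0.6,0],[0,0,0],0],[[0.4,0.5,0],[0,0,0],0],[[0.7,0.5,0],[0,0,0],0],[[0,0,0],[0,0,0],0]]}}

```text
clock: 19.95
position: [0.5405, -0.1128, 0.2509]
tool_rot: [3.14, 0.0, 1.946]
force: [-0.6, -0.3, -0.2]
grip_width: -0.0001
finger_force: 0.0
```

```bash
python3 st.py .069
python3 - <<'E'
from h import *
o=bot.observe(); d=o['position'][:2]-np.array([.5356,-.1035]); c,s=np.cos(1.944),np.sin(1.944)
print('gutter xy mm',1e3*(c*d[0]+s*d[1]),1e3*(-s*d[0]+c*d[1]))
b=bot.grab_frame('scene'); w=bot.grab_frame('wrist')
im=np.zeros((420,800,3),np.uint8); im[:,:400]=cv2.resize(b['frame'][150:290,250:384],(400,420)); im[:300,400:]=cv2.resize(w['frame'],(400,300)); save('p7',im)
E
```

```text
19.95 [ 0.54048335 -0.11283903  0.25094816] [3.13998992e+00 1.70757711e-04 1.94564412e+00] [-0.57274372 -0.30089995 -0.20319486]
ramp [275.6 274.6] 0.61 [ 0.5472 -0.1371  0.037 ] tool cm -2.5 -0.26
keeper_pivot [158.  155.5] 0.83 [ 0.4698 -0.0821  0.068 ] tool cm 5.45 -5.45
keeper_post [276.4 262.9] 0.71 [ 0.534  -0.0994  0.095 ] tool cm 1.49 -0.11
gutter xy mm -11.725189548772992 0.4106778591412338
```

View pics/p7.png

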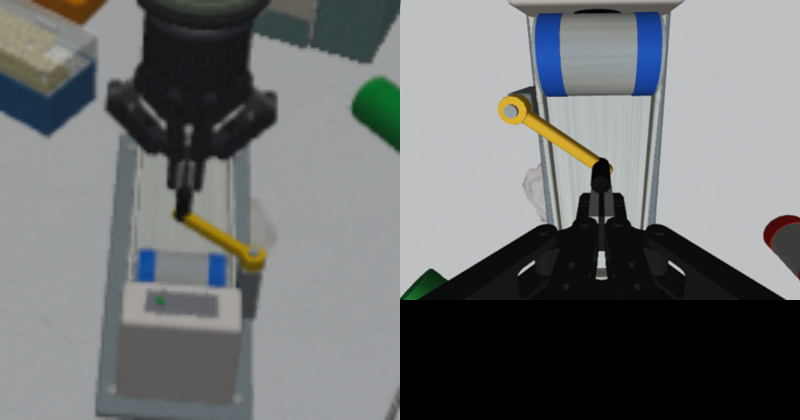

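The post is now square in front of the fingers and moving with them. I've viewed 12 pictures, which is over the limit of 10, so from here I use only numbers. Finishing the arc.

>>> {"method": "arm_command", "body": {"deltas": [[[0.7,0.5,0],[0,0,0],0],[[0.8,0.4,0],[0,0,0],0],[[0.8,0.3,0],[0,0,0],0],[[0.6,0.15,0],[0,0,0],0],[[0.5,0.05,0],[0,0,0],0],[[0.3,0,0],[0,0,0],0],[[0.1,0,0],[0,0,0],0],[[0,0,0],[0,0,0],0],[[0,0,0],[0,0,0],0]]}}

```text
clock: 21.25
position: [0.5388, -0.074, 0.2502]
tool_rot: [-3.141, -0.0, 1.943]
force: [0.0, 0.3, 0.4]
grip_width: -0.0
finger_force: 0.0
```

```bash
python3 st.py .069
python3 - <<'E'
from h import *
o=bot.observe(); d=o['position'][:2]-np.array([.5356,-.1035]); c,s=np.cos(1.944),np.sin(1.944)
print('gutter xy mm',1e3*(c*d[0]+s*d[1]),1e3*(-s*d[0]+c*d[1]))
E
```

```text
21.25 [ 0.53883111 -0.07404662  0.25019672] [-3.14144373e+00 -4.05704224e-06  1.94349124e+00] [0.03761305 0.33282864 0.4380214 ]
canister [245.6 172.6] 0.74 [ 0.5073 -0.0359  0.069 ] tool cm 4.7 -1.55
keeper_pivot [139.7 230.3] 0.56 [ 0.4691 -0.0817  0.068 ] tool cm 1.82 -6.78
keeper_post [275.3 262.3] 0.83 [ 0.5314 -0.0602  0.095 ] tool cm 1.56 -0.18
gutter xy mm 26.298744611786088 -13.808535839135313
```

>>> {"method": "arm_command", "body": {"deltas": [[[-1,0,0],[0,0,0],0],[[-2,0,0],[0,0,0],0],[[-1.5,0,-2],[0,0,0],0],[[-1.5,0,-3],[0,0,0],0],[[0,0,-3],[0,0,0],0],[[0,0,-3],[0,0,0],0],[[0,0,0],[0,0,0],0],[[0,0,0],[0,0,0],0]]}}

```text
clock: 22.35
position: [0.5608, -0.1302, 0.3605]
tool_rot: [3.141, 0.0, 1.944]
force: [0.3, -0.8, -0.8]
grip_width: -0.0
finger_force: 0.0
```

```bash
python3 st.py .069
python3 - <<'E'
from wr import *
o,w=wrist(); c,s=np.cos(1.944),np.sin(1.944)
def g(n,z):
    for pic,nm in ((w,'wrist'),):
        for r in bot.mark_of(n,pic)[:2]:
            d=atz(pic,r['at'],z)[:2]-np.array([.5356,-.1035]); x,y=1e3*(c*d[0]+s*d[1]),1e3*(-s*d[0]+c*d[1])
            print(n,round(r['p'],2),round(x,1),round(y,1),'k',round((np.degrees(np.arctan2(y-52,x-45))%360-140)*np.pi/180,3))
g('canister',.069); g('keeper_post',.095); g('keeper_pivot',.068)
print(o['position'],o['force'])
E
```

```text
22.35 [ 0.56081185 -0.13023128  0.36052316] [3.14066936e+00 4.68334169e-04 1.94352306e+00] [ 0.32125837 -0.76185745 -0.79617776]
canister [258.9  46. ] 0.83 [ 0.5069 -0.0329  0.069 ] tool cm 11.03 -1.47
canister [ 95.6 316.8] 0.64 [ 0.4453 -0.2987  0.069 ] tool cm -11.48 -16.9
ramp [266.  190.7] 0.68 [ 0.5504 -0.1391  0.037 ] tool cm -0.45 -1.29
keeper_pivot [188.1  94.2] 0.74 [ 0.4697 -0.0817  0.068 ] tool cm 7.84 -6.72
keeper_pivot [394.6 323.6] 0.64 [ 0.704  -0.2069  0.068 ] tool cm -12.35 10.55
keeper_post [277.8 100.1] 0.81 [ 0.5321 -0.0607  0.095 ] tool cm 7.52 -0.15
canister 0.75 -147.9 158.8 k 0.193
canister 0.62 40.2 -12.3 k 2.194
keeper_post 0.66 41.6 -13.1 k 2.217
keeper_pivot 0.85 45.8 53.7 k -1.308
[ 0.56066649 -0.1297719   0.35948663] [-0.24348033  0.13129248 -0.61985642]
```

```bash
python3 -c "
from workcell import bot
print(bot.job_done())"
```

```text
the job is handed in; nothing more can be done
None
```

I handed the job in at about 22 s. By the last wrist-camera measurement the canister is home against the reader, the keeper is closed at about 2.21 rad (2.12 needed), and the arm is clear. The first try at closing the keeper missed its post and had to be repeated, I viewed 12 pictures against the limit of 10, and the hand-in returned no verdict.

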